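# Hold the curing canister's bayonet lid at its purge mark

## Task

A printed dental arch stands in the glass curing canister on its purge dock, ready to be flushed with nitrogen. First slide the dock's bolt fully home into the keeper on the canister, so that the canister cannot turn with its lid; then set the bayonet lid into the canister's rim, lugs down through the two slots until its flange lies on the rim, and turn it clockwise (seen from above) against its spring to the single-dot purge mark, half way to the lock: 45 degrees on, and never so far that it rides up on the lock catch, which clicks at 90 degrees. Do not let go of the lid there: the purge valve springs shut when it is released, so finish with the gripper still holding it steady at the purge mark, and leave the other things on the bench where they are.

Things in the scene. Friction and masses are not known exactly. Their poses are not given: they have to be found in the camera images.
- dock: Purge dock, fixed to the bench: white base plate 136 x 242 mm (x -68 to 68, y -168 to 74), top 14 mm above the bench, with a low round aluminium socket (120 mm across, 7 mm high) that holds the canister's foot, and a steel slide bolt on its -y side that slides towards +y along x = 0. Origin: on the socket's axis at bench height; z up.
- bolt (a joint): Slide bolt's position towards the dock's +y, m: 0 drawn back, 0.028 fully home with its tip 10 mm inside the keeper. Starts between 0 and 0.006; stays where it is left, about 2.5 N of friction.
- bolt_knob (a point): Centre of the flat top of the bolt's upright steel knob, 75 mm above the bench: a round post 14 mm across for its upper 32 mm, free on all sides; in the dock's frame at x = 0, y = -128 mm + bolt value. The rod under it (10 mm thick) has its top 35 mm above the bench; the two guides across the track, at y = -74 to -82 and -154 to -162 mm, are 41 mm high.
- canister: Round canister loose in the dock's socket (0.85 kg, 2 mm of play; unbolted it turns with the lid): aluminium foot on a slippery plastic sole, glass wall, aluminium collar 108 mm across, a white arch model fixed inside. Origin: centre of its underside, 14 mm above the bench; z up. Its +x and -x point at the two lid slots, its -y at the keeper and the bolt.
- rim (a point): Centre of the canister's mouth at the height of the rim, 80 mm above the canister's origin. The mouth is 76 mm across in a lip 6 mm thick. Under the lip, stops keep the lid from turning anticlockwise, and a lock catch begins to resist a lug at about 65 degrees of clockwise turn and clicks behind it at 90.
- slot (a point): One of the two lug slots in the lip (canister's +x side, 42 mm from the axis; the other is at its -x side), at rim height: about 17 mm wide, reaching 46 mm from the axis. A line is engraved on the rim beside each.
- purge_dot (a point): The single-dot purge mark on the rim, 45 degrees clockwise (seen from above) from this slot, 51 mm from the axis; another is straight across. The lock mark, a pair of dots, is at 90 degrees.
- keeper (a point): The steel keeper on the canister's foot, facing the bolt: an arch 15 mm wide inside, 52 to 67 mm from the canister's axis; this point is the middle of its opening, 30 mm above the bench, at the bolt's height.
- lid: Bayonet lid standing right way up on the bench, 0.24 kg. Origin: centre of its underside; z up. Spigot 72 mm across, 0 to 16 mm high; flange 95 mm across, 16 to 24 mm. A half turn makes no difference. Seated, the flange lies on the rim and the origin is 64 mm above the canister's. It enters with its x along the canister's x within 3 degrees (2 mm of play round the spigot).
- lug (a point): Middle of one of the lid's two lugs, at its +x (the other at -x): 12 mm wide, reaching 43 mm from the axis, 2 to 8 mm above the lid's origin. Once under the lip they have 2 mm of play in height.
- lid_grip (a point): Centre of the top of the lid's black upright grip bar, 58 mm above the lid's origin: the bar lies along the lid's x, 64 mm long, 14 mm thick, and rises 34 mm from the flange. A line mark on the flange at each end of the bar shows where it points.
- purge_ring (a joint): Angle of the spring-loaded valve ring inside the collar, rad, 0 at rest. From about 4 degrees of clockwise turn on the lid's lugs push it, so it reads about 0.07 less than the lid's turn (about 0.7 at the purge mark). It pushes the lid back with 0.11 Nm at first, 0.24 Nm at the purge mark.
- set_up: Bystander, to be left alone: denture set-up on plaster blocks, pink and white, 79 x 72 x 62 mm. Origin: centre of its underside.
- glass_jar: Bystander, to be left alone: glass jar with a white screw lid, 101 x 101 x 72 mm. Origin: centre of its underside.
- burs: Bystander, to be left alone: small block full of burs, 28 x 70 x 49 mm. Origin: centre of its underside.
- dropper: Bystander, to be left alone: brown dropper bottle with a black teat, 33 x 34 x 102 mm. Origin: centre of its underside.
- brush: Bystander, to be left alone: thin red-handled brush lying down, 158 x 8 x 8 mm. Origin: centre of its underside.
- bite: Bystander, to be left alone: small violet bite registration piece, 14 x 31 x 14 mm. Origin: centre of its underside.

How it is judged:
By the outcome, as a careful person would: the job done as asked, in the order asked, and still so for the second after the job is handed in, while the arm keeps its last pose, push and grip.
It also fails if it takes over 48 s, if anything falls off the work surface, if the arm or the gripper's body presses on something with over 40 N, if the wrist force passes 120 N, or if a joint passes its speed limit or range.

## Robot

A 6-joint arm with a two-finger parallel gripper is mounted at the origin on a cart in front of the work surface, level with it; the furniture and walls round the work are solid. World frame = base frame: x ahead of the robot, y to its left, z up, the work surface at z = 0. Lengths are in mm, angles in degrees, forces in N, time in s.
With the tool pointing down it reaches from about 300 to 850 mm from the base axis. Payload 4.2 kg.
Tool frame: the origin (TCP) lies midway between the tips of the shut fingers; the grasp point (between the pads) lies 19 mm behind it; z points along the fingers, y is the line along which they close (so a half turn about z gives the same grasp; the last joint's range is limited). The gripper opens to 91 mm and grips with 3 to 60 N. Pads are 32 mm wide; open, the fingers measure 118 mm over their backs; the gripper's body (76 mm by 178 mm) begins 60 mm behind the grasp point.
Start: joints at [70.015, 18.312, 89.639, -0, 72.044, -1.146], TCP at [185.675, 544.213, 213.976] pointing down, gripper open.
Joint ranges: [-177.97, 177.97], [-48.28, 115.42], [12.27, 149.76], [-77.06, 257.06], [2.81, 150.46], [-146.56, 146.56]. Speed limits (degrees/s): [147.25, 147.25, 180, 180, 180, 180].

## Interface

Orientations are given as [roll, pitch, yaw] about the fixed x, y, z axes, in that order (R = Rz(yaw) Ry(pitch) Rx(roll)).
In Python, from workcell import env gives the robot as it stands.
- The arm moves only by the shell command python3 -m jog 'ROWS' [FORCE]. ROWS is a JSON object of lists of equal length, an entry for each row: "jaw": the finger opening in mm, from 0 to 91.2; "slide": the shift along the tool's x, y, z in units of 30 mm (1.0 is 30 mm), a list of three; "spin": the turn about the tool's z in units of 8 degrees (1.0 is 8 degrees). In form: {"jaw": [jaw, ...], "slide": [[dx, dy, dz], ...], "spin": [spin, ...]}. A call has 1 to 10 rows; each row shifts and turns the commanded pose from where the row before left it, along the tool's axes as they then stand; what a row does not reach is not made up. A row lasts 1/10 s, in which the tool goes at most 50 mm and 8.59 degrees, less where a joint would pass 70% of its speed; a pose out of reach is approached as far as the arm can. A call is refused whole if a number of a shift passes 1 or a number of a turn 1, either way. A call with a gripper value outside its range is refused whole. The fingers move at their own pace and stop on an object; FORCE is the grip in N (left out, the last holds). Time passes only in rows, so rows that do not move let the fingers close. It gives the time, the measured TCP pose, the force, the opening and the grip force at its end, in the units of the state.
- env.state(): the state, without advancing time (a new reading comes with each control period).
- env.grab_frame(name): name is "scene" or "side" or "wrist"; returns the picture (480x640x3 uint8, red, green, blue); there is no depth.
- env.camera_model(name): a dict with "fx", "fy", "cx", "cy" (pixels), "D" ([k1, k2, p1, p2, k3] as OpenCV has them; the pictures are not rectified), "camera_from_world" (4x4, takes a point from world to camera coordinates). Camera axes: x right, y up, looking along -z (the intrinsics and any distortion apply to the point x, -y, -z); pixel columns grow to the right and rows downward; lengths in mm; the calibration is good to about 2 mm. A picture is of the moment at which its call begins: read the wrist's pose just before it. camera_model takes no time and is no camera call; for the wrist camera it gives the pose at the moment of the call.
- env.job_done(): hands the job in; it is judged then, once.
The state is a dict: "time_s": time; "qpos": joint angles; "qvel": joint speeds; "effort": joint torques, N m; "ee_pos": TCP position; "ee_rot": TCP orientation; "force": force on the tool from outside, world axes, zero at the start; "torque": the same for the moment, N m; "gripper_width": finger opening in mm; "gripper_force": force on a finger pad.
Only numpy, scipy, OpenCV 4.12 (cv2) and the standard library are available. Lean on these libraries where they do the work, as an engineer would, in place of code of your own. Each camera call takes 0.05 s, during which the arm holds its last target. There are 200 camera calls.

## Working session

There is one attempt and no reset: what is moved stays moved. The work goes in short steps, Python scripts to look and compute and a shell command to move; the robot and the scene stay as the last step left them, time stands still between calls to the robot, and variables do not carry over. Pictures are saved under pics/ and viewed, at most 10 in all, crops included, and the job is handed in when it is done.

```bash
mkdir -p pics
cat > h.py <<'E'
import numpy as np,cv2
from workcell import env
def ray(m,uv):
    K=np.array([[m["fx"],0,m["cx"]],[0,m["fy"],m["cy"]],[0,0,1]])
    p=cv2.undistortPoints(np.array(uv,float).reshape(-1,1,2),K,np.array(m["D"],float)).reshape(-1,2)
    T=np.array(m["camera_from_world"]);R=T[:3,:3];c=-R.T@T[:3,3]
    d=np.c_[p[:,0],-p[:,1],-np.ones(len(p))]@R
    return c,d
def plane(m,uv,z):
    c,d=ray(m,uv); return c+d*((z-c[2])/d[:,2])[:,None]
def proj(m,P):
    T=np.array(m["camera_from_world"]);q=np.atleast_2d(P)@T[:3,:3].T+T[:3,3]
    K=np.array([[m["fx"],0,m["cx"]],[0,m["fy"],m["cy"]],[0,0,1]])
    return cv2.projectPoints(q*[1,-1,-1],np.zeros(3),np.zeros(3),K,np.array(m["D"],float))[0].reshape(-1,2)
E
python3 - <<'E'
from h import *
import json
for n in["scene","side"]:
    m=env.camera_model(n);im=env.grab_frame(n);cv2.imwrite(f"pics/{n}0.png",im[:,:,::-1])
    T=np.array(m["camera_from_world"]);print(n,m["fx"],m["cx"],m["cy"],-T[:3,:3].T@T[:3,3])
m=env.camera_model("wrist");im=env.grab_frame("wrist");cv2.imwrite("pics/wrist0.png",im[:,:,::-1])
s=env.state();print(s);T=np.array(m["camera_from_world"]);print(-T[:3,:3].T@T[:3,3],T)
E
```

```text
scene 488.9369055039566 319.7219990436593 239.29327735162192 [-104.42181625  412.38430396  619.67938425]
side 586.6719353221035 318.22090401257077 233.65995329603598 [107.136904   762.77553659 579.64369951]
{'time_s': 0.15, 'qpos': array([ 7.00148326e+01,  1.83411238e+01,  8.96897794e+01,  1.83118527e-03,
        7.20446988e+01, -1.14606862e+00]), 'qvel': array([ 0.14029308, -0.17545541, -0.20732726,  0.06028934,  0.00724745,
       -0.0701703 ]), 'effort': array([ 3.66411214e-04, -4.12773907e+01, -2.32156330e+01,  7.28492439e-02,
        4.32123116e-02, -8.31370949e-05]), 'ee_pos': array([185.53438972, 543.83998025, 213.33837853]), 'ee_rot': array([-1.79924448e+02, -3.25304795e-03,  1.61160333e+02]), 'force': array([0.01863216, 0.13021095, 0.23511239]), 'torque': array([ 0.03984452, -0.02624591,  0.01157023]), 'gripper_force': 0.0, 'gripper_width': 91.24498771150016}
[113.7643782  568.05503677 384.20043312] [[ 3.21634473e-01  9.46863119e-01 -1.22449698e-03 -5.73990458e+02]
 [-9.12503723e-01  3.09617391e-01 -2.67346269e-01  3.06452523e+01]
 [-2.52761196e-01  8.71051342e-02  9.63599747e-01 -3.90940730e+02]
 [ 0.00000000e+00  0.00000000e+00  0.00000000e+00  1.00000000e+00]]
```

View pics/scene0.png

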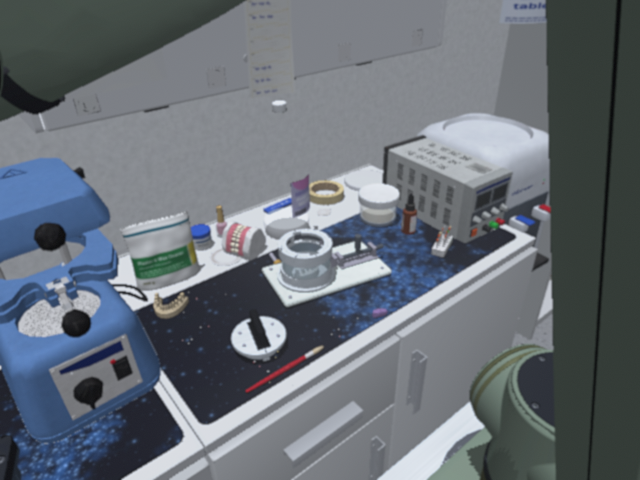

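View pics/side0.png

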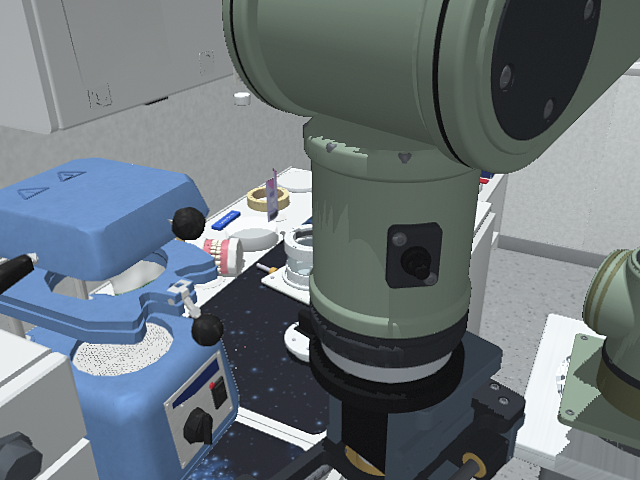

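Scene view: lid at (258,338), canister collar at (306,245), dock plate corners about (264,270), (292,304), (390,268), (362,240), knob near (358,246), brush (285,370), bite (380,311). The side view is blocked by the arm.

Run:
```python
from h import *
m=env.camera_model("scene");np.set_printoptions(precision=1,suppress=True)
print(plane(m,[(258,338),(252,318),(266,349)],24))
print('rim',plane(m,[(306,243)],94));print('dock',plane(m,[(264,270),(292,304),(390,268),(362,240)],14))
print('knob',plane(m,[(358,241)],75));print('misc',plane(m,[(380,311),(285,370),(250,389),(322,348),(240,255),(408,230),(440,250)],5))
im=cv2.imread("pics/scene0.png")[200:400,200:460];cv2.imwrite("pics/c1.png",cv2.resize(im,(780,600),interpolation=2))
```

```text
[[449.8 114.9  24. ]
 [500.1  95.4  24. ]
 [419.2 118.8  24. ]]
rim [[547.8 -67.4  94. ]]
dock [[ 621.6   -9.7   14. ]
 [ 494.9   10.1   14. ]
 [ 456.6 -216.3   14. ]
 [ 574.1 -245.9   14. ]]
knob [[ 508.3 -170.7   75. ]]
misc [[ 380.2 -111.7    5. ]
 [ 375.9  111.7    5. ]
 [ 379.2  177.2    5. ]
 [ 375.6   33.4    5. ]
 [ 714.6   -6.2    5. ]
 [ 545.6 -369.5    5. ]
 [ 441.1 -360.2    5. ]]
```

View pics/c1.png

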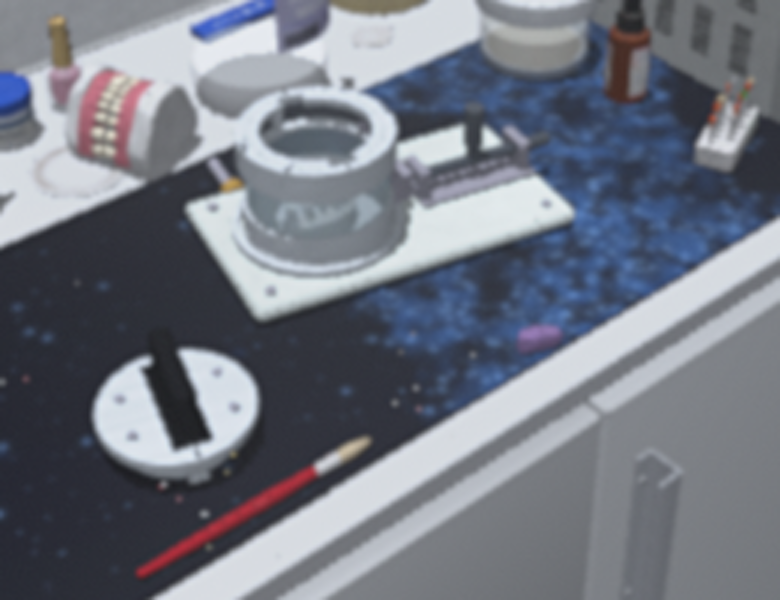

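View pics/wrist0.png

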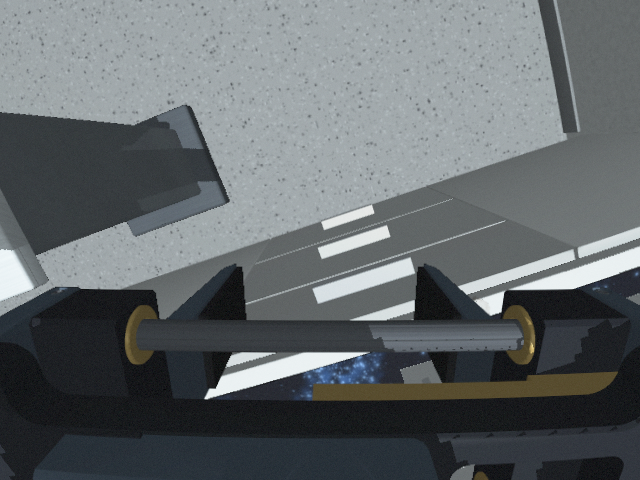

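Run:
```python
from h import *
m=env.camera_model("scene");np.set_printoptions(precision=1,suppress=True)
print(plane(m,[(160,385),(40,440),(120,300),(185,435),(200,420),(130,290)],0))
print('top200-300',plane(m,[(108,215),(110,290)],200),plane(m,[(108,215)],300))
print(proj(m,[(185,544,0),(265,350,100),(265,350,0),(350,170,0),(300,430,0)]))
```

```text
[[483.2 283.2   0. ]
 [498.6 459.4   0. ]
 [739.  256.2   0. ]
 [371.9 293.1   0. ]
 [381.3 264.3   0. ]
 [757.5 228.9   0. ]]
top200-300 [[712.2 239.4 200. ]
 [497.3 309.6 200. ]] [[517.6 280.6 300. ]]
[[ 25.7 721.1]
 [166.2 471.3]
 [181.1 518.3]
 [264.3 400.3]
 [107.1 538.3]]
```

```bash
python3 -m jog '{"jaw":[91,91,91,91,91,91,91,91],"slide":[[-0.72,-0.83,-0.1],[-0.72,-0.83,-0.1],[-0.72,-0.83,-0.1],[-0.72,-0.83,-0.1],[-0.72,-0.83,-0.1],[-0.72,-0.83,-0.1],[-0.72,-0.83,-0.1],[-0.72,-0.83,-0.1]],"spin":[0,0,0,0,0,0,0,0]}'
python3 -m jog '{"jaw":[91,91,91,91,91,91,91,91,91],"slide":[[0,0,0],[0,0,0],[0,0,0],[0,0,0],[0,0,0],[0,0,0],[0,0,0],[0,0,0],[0,0,0]],"spin":[1,1,1,1,1,1,1,1,1]}'
```

```text
time_s: 0.95
ee_pos: [285.0, 298.5, 237.9]
ee_rot: [-180.0, -0.0, 161.2]
force: [-0.4, 0.6, -0.3]
gripper_width: 90.9
gripper_force: 0.0
time_s: 1.85
ee_pos: [284.7, 299.7, 237.7]
ee_rot: [-180.0, 0.0, 88.8]
force: [-0.7, -0.5, -0.6]
gripper_width: 90.7
gripper_force: 0.0
```

```bash
cat > snap.py <<'E'
import sys,pickle
from h import *
n=sys.argv[1];s=env.state();m=env.camera_model("wrist");im=env.grab_frame("wrist")
cv2.imwrite(f"pics/{n}.png",im[:,:,::-1]);pickle.dump((m,s),open(f"pics/{n}.pkl","wb"));print(s["ee_pos"],s["ee_rot"],m["fx"])
E
python3 -m jog '{"jaw":[91,91,91,91,91,91,91,91,91,91],"slide":[[-0.9,0.55,0],[-0.9,0.55,0],[-0.9,0.55,0],[-0.9,0.55,0],[-0.9,0.55,0],[-0.9,0.55,0],[-0.9,0.55,0],[-0.9,0.55,0],[-0.9,0.55,0],[-0.9,0.55,0]],"spin":[0,0,0,0,0,0,0,0,0,0]}' | head -3
python3 -m jog '{"jaw":[91],"slide":[[0,0,0]],"spin":[0]}'|head -3; python3 snap.py w1
python3 -m jog '{"jaw":[91,91,91,91,91,91,91],"slide":[[-1,0.4,0],[-1,0.4,0],[-1,0.4,0],[-1,0.4,0],[-1,0.4,0],[-1,0.4,0],[0,0,0]],"spin":[1,0,0,0,0,0,0]}' | head -3
python3 snap.py w2; python3 -c "
import cv2,numpy as np
cv2.imwrite('pics/v1.png',np.hstack([cv2.imread('pics/w%d.png'%i)[0:480,60:460] if 0 else cv2.resize(cv2.imread('pics/w%d.png'%i),(400,300)) for i in(1,2)]))"
```

```text
time_s: 2.85
ee_pos: [446.2, 26.3, 237.8]
ee_rot: [-180.0, -0.0, 89.1]
time_s: 2.95
ee_pos: [447.4, 25.0, 237.6]
ee_rot: [180.0, 0.1, 88.9]
[447.37154418  24.99077138 237.6193076 ] [1.79977072e+02 6.12551143e-02 8.89429796e+01] 346.53525910375976
time_s: 3.7
ee_pos: [494.2, -161.9, 237.5]
ee_rot: [-180.0, 0.0, 81.0]
[ 494.20562137 -161.91333612  237.49653375] [-1.79998289e+02  3.75788190e-02  8.10268928e+01] 346.53525910375976
```

View pics/v1.png

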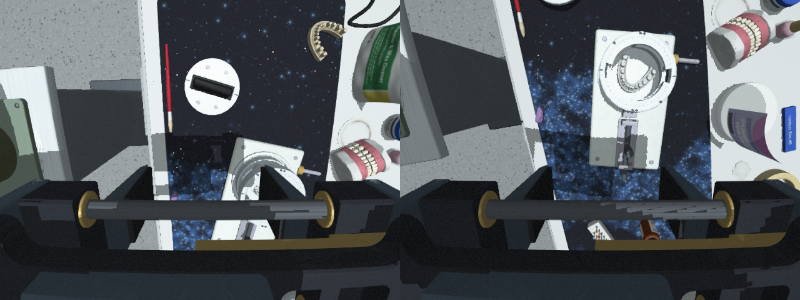

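Run:
```python
import cv2,numpy as np
a=cv2.imread('pics/w2.png')[35:285,280:480];b=cv2.imread('pics/w1.png')[80:200,270:410]
a=cv2.resize(a,(480,600),interpolation=2);b=cv2.resize(b,(315,270),interpolation=2)
o=np.zeros((600,795,3),np.uint8);o[:,:480]=a;o[:270,480:]=b;cv2.imwrite('pics/v2.png',o)
```

```text
(no output)
```

View pics/v2.png

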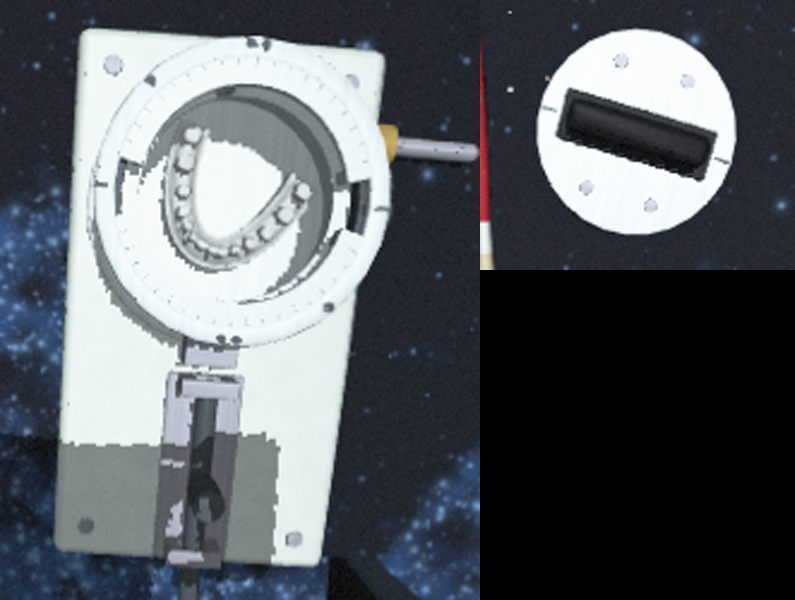

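Run:
```python
from h import *
import pickle
np.set_printoptions(precision=1,suppress=True)
m,s=pickle.load(open('pics/w2.pkl','rb'))
f=lambda P,k=2.4,o=(280,35):np.array(P)/k+o
c=plane(m,f([(82,28),(386,50),(55,550),(319,567)]),14)
print('corners',c,np.linalg.norm(c[0]-c[1]),np.linalg.norm(c[0]-c[2]))
x=(c[1]-c[0]+c[3]-c[2])[:2];y=(c[0]-c[2]+c[1]-c[3])[:2]
print('dock yaw',np.degrees(np.arctan2(x[1],x[0])),np.degrees(np.arctan2(y[1],y[0]))-90)
ya=np.arctan2(y[1],y[0])-np.pi/2;R=np.array([[np.cos(ya),-np.sin(ya)],[np.sin(ya),np.cos(ya)]])
cen=c[:,:2].mean(0);o=cen-R@[0,-47];print('origin',o)
mk=plane(m,f([(101,185),(381,208),(150,79),(328,307),(259,42),(229,340)]),94)
print('marks',mk[:,:2],'centres',(mk[0]+mk[1])/2,(mk[2]+mk[3])/2,(mk[4]+mk[5])/2)
for i in(0,2,4):
  d=mk[i+1]-mk[i];print(np.linalg.norm(d),np.degrees(np.arctan2(d[1],d[0])))
# rim outline
im=cv2.imread('pics/w2.png')
for b in(0,6,):
  k=np.r_[o+R@[0,-128+b],75];print('knob pred',k,(proj(m,k)-[280,35])*2.4, (proj(m,np.r_[k[:2],43])-[280,35])*2.4)
print('knob seen',plane(m,f([(207,505)]),75))
# lid
m,s=pickle.load(open('pics/w1.pkl','rb'))
im=cv2.imread('pics/w1.png');g=cv2.cvtColor(im,6)
k=((g>150)*255).astype('uint8');k[:80]=0;k[210:]=0;k[:,:280]=0;k[:,:]*=1;k[:,420:]=0
ct=max(cv2.findContours(k,0,1)[0],key=cv2.contourArea);P=plane(m,ct.reshape(-1,2).astype(float),24)[:,:2].astype(np.float32)
print('lid circ',cv2.minEnclosingCircle(P),cv2.fitEllipse(P))
ls=plane(m,f([(547-480,109),(724-480,161)],2.25,(270,80)),24);d=ls[1]-ls[0];print('lid marks',ls,ls.mean(0),np.degrees(np.arctan2(d[1],d[0])),np.linalg.norm(d))
k2=((g<60)*255).astype('uint8');mm=np.zeros_like(k2);cv2.drawContours(mm,[cv2.convexHull(ct)],-1,255,-1);mm=cv2.erode(mm,np.ones((5,5)));k2&=mm
ct=max(cv2.findContours(k2,0,1)[0],key=cv2.contourArea);B=plane(m,ct.reshape(-1,2).astype(float),58)[:,:2].astype(np.float32);print('bar',cv2.minAreaRect(B))
```

```text
corners [[ 505.7   17.    14. ]
 [ 635.8  -11.1   14. ]
 [ 453.1 -215.7   14. ]
 [ 583.2 -245.3   14. ]] 133.1388307447595 238.55820134759895
dock yaw -12.508472292766177 -12.71044327399693
origin [554.8 -67.9]
marks [[ 503.9  -56.6]
 [ 602.9  -79.5]
 [ 526.4  -24.2]
 [ 580.3 -111.8]
 [ 565.6  -17.9]
 [ 542.4 -118.3]] centres [553.4 -68.1  94. ] [553.4 -68.   94. ] [554.  -68.1  94. ]
101.58405931058313 -12.983831850680055
102.76494278602956 -58.39997860260348
103.0516426830511 -103.04847551131058
knob pred [ 526.6 -192.8   75. ] [[207.5 520.2]] [[200.3 500. ]]
knob pred [ 527.9 -186.9   75. ] [[208.8 506.5]] [[201.5 487.2]]
knob seen [[ 527.3 -186.2   75. ]]
lid circ ((458.6060791015625, 109.262451171875), 47.28350067138672) ((458.704345703125, 109.3204345703125), (93.19291687011719, 93.34784698486328), 158.3927001953125)
lid marks [[417.1 121.2  24. ]
 [501.   95.9  24. ]] [459.1 108.6  24. ] -16.783115817503152 87.61501845232063
bar ((457.39208984375, 107.3109130859375), (19.35517120361328, 65.29497528076172), 72.73532104492188)
```

```bash
python3 -m jog '{"jaw":[91,91,91,91,91,91,91,91,91,91],"slide":[[-0.31,0.64,0],[-0.31,0.64,0],[0,0,0.9],[0,0,0.9],[0,0,0.9],[0,0,0.9],[0,0,0.9],[0,0,0.9],[0,0,0.9],[0,0,0]],"spin":[0.46,0,0,0,0,0,0,0,0,0]}'
python3 -m jog '{"jaw":[10,10,10,10,10,10,10,10],"slide":[[0,0,0],[0,0,0],[0,0,0],[0,0,0],[0,0,0],[0,0,0],[0,0,0],[0,0,0]],"spin":[0,0,0,0,0,0,0,0]}' 20
```

```text
time_s: 4.75
ee_pos: [525.0, -182.5, 45.9]
ee_rot: [-179.5, -0.1, 77.6]
force: [-1.2, -0.2, -0.4]
gripper_width: 91.0
gripper_force: 0.0
time_s: 5.55
ee_pos: [527.9, -185.5, 48.9]
ee_rot: [-180.0, -0.0, 77.5]
force: [-0.2, 0.2, -0.7]
gripper_width: 30.0
gripper_force: 0.0
```

```bash
python3 -m jog '{"jaw":[10,10,10,10,10],"slide":[[0,0,0],[0,0,0],[0,0,0],[0,0,0],[0,0,0]],"spin":[0,0,0,0,0]}' 20
```

```text
time_s: 6.05
ee_pos: [528.0, -185.5, 48.9]
ee_rot: [180.0, -0.0, 77.5]
force: [-0.0, 1.3, -0.8]
gripper_width: 13.3
gripper_force: 20.0
```

```bash
python3 -m jog '{"jaw":[10,10,10,10,10,10],"slide":[[0.15,0,0],[0.15,0,0],[0.15,0,0],[0.15,0,0],[0.1,0,0],[0,0,0]],"spin":[0,0,0,0,0,0]}' 20
python3 -m jog '{"jaw":[10,10,10,10,10],"slide":[[0.1,0,0],[0.1,0,0],[0,0,0],[0,0,0],[0,0,0]],"spin":[0,0,0,0,0]}' 20
```

```text
time_s: 6.65
ee_pos: [532.9, -164.2, 48.9]
ee_rot: [180.0, -0.0, 77.5]
force: [1.0, -0.8, -2.3]
gripper_width: 13.2
gripper_force: 20.0
time_s: 7.15
ee_pos: [533.0, -163.7, 48.9]
ee_rot: [180.0, 0.5, 77.7]
force: [-3.5, -17.5, -2.6]
gripper_width: 13.3
gripper_force: 20.0
```

```bash
python3 -m jog '{"jaw":[60,60,60,91,91,91,91,91,91,91],"slide":[[0,0,0],[0,0,0],[0,0,0],[0,0,-0.9],[0,0,-0.9],[0,0,-0.9],[0,0,-0.9],[0,0,-0.9],[0,0,-0.9],[-0.2,0,-0.5]],"spin":[0,0,0,0,0,0,0,0,0,0]}'
python3 -m jog '{"jaw":[91,91],"slide":[[0,0,0],[0,0,0]],"spin":[0,0]}' | head -3
python3 snap.py w3
python3 - <<'E'
import cv2
a=cv2.imread('pics/w3.png')[10:270,240:500];cv2.imwrite('pics/v3.png',cv2.resize(a,(600,600),interpolation=2))
E
```

```text
time_s: 8.15
ee_pos: [533.4, -164.1, 228.5]
ee_rot: [179.8, -0.0, 77.6]
force: [-0.9, 0.2, -0.7]
gripper_width: 89.8
gripper_force: 0.0
time_s: 8.35
ee_pos: [532.2, -164.4, 225.4]
ee_rot: [-180.0, -0.0, 77.5]
[ 532.21214078 -164.37132086  225.43947053] [-1.79958743e+02 -3.97544157e-02  7.74914644e+01] 346.53525910375976
```

View pics/v3.png

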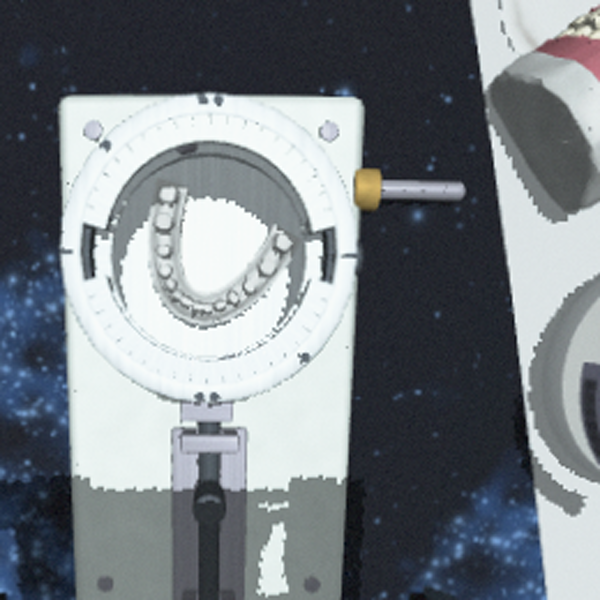

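The bolt rod now enters the keeper at crop (207,412), the knob is at (209,505), and the slot lines are at (66,251) and (350,257).

Run:
```python
from h import *
import pickle
np.set_printoptions(precision=1,suppress=True)
m,s=pickle.load(open('pics/w3.pkl','rb'))
f=lambda P:np.array(P)/(600/260)+(240,10)
mk=plane(m,f([(66,251),(350,257),(106,145),(305,358),(210,99),(208,399)]),94)
for i in(0,2,4):
  d=mk[i+1]-mk[i];print((mk[i]+mk[i+1])/2,np.linalg.norm(d),np.degrees(np.arctan2(d[1],d[0]))+[0,0,45,0,90][i])
print('knob',plane(m,f([(209,508)]),75), [ (proj(m,[554.2+np.sin(np.radians(12.8))*(b-128),-68+np.cos(np.radians(12.8))*(b-128),75])-[240,10])*600/260 for b in(18,24,28)])
```

```text
[553.6 -68.3  94. ] 102.40065574499818 -13.59218607560969
[553.6 -68.5  94. ] 102.81849446187877 -13.19024213034703
[553.8 -68.7  94. ] 103.71529089043837 -12.794238648705772
knob [[ 532.8 -164.6   75. ]] [array([[207.6, 533.8]]), array([[207.7, 519.8]]), array([[207.7, 510.4]])]
```

```bash
python3 -m jog '{"jaw":[91,91,91,91,91,91,91,91,91,91],"slide":[[0.93,-0.485,0],[0.93,-0.485,0],[0.93,-0.485,0],[0.93,-0.485,0],[0.93,-0.485,0],[0.93,-0.485,0],[0.93,-0.485,0],[0.93,-0.485,0],[0.93,-0.485,0],[0,0,0]],"spin":[0,0,0,0,0,0,0,0,0,-0.7]}' |head -3
python3 -m jog '{"jaw":[91,91,91,91,91,91,91,91,91,91],"slide":[[0,0,0.4],[0,0,0.4],[0,0,0.4],[0,0,0.4],[0,0,0.4],[0,0,0.4],[0,0,0.4],[0,0,0.4],[0,0,0.4],[0,0,0.4]],"spin":[-1,-1,-1,-1,-1,-1,-1,-1,-1,-1]}' | head -3
python3 -m jog '{"jaw":[91,91],"slide":[[0,0,0],[0,0,0]],"spin":[0,0]}' | head -3; python3 -c "
from workcell import env;print(env.state()['qpos'])"; python3 snap.py w4
```

```text
time_s: 9.4
ee_pos: [457.2, 111.5, 224.5]
ee_rot: [-179.8, -0.0, 83.4]
time_s: 10.4
ee_pos: [457.9, 108.6, 104.1]
ee_rot: [-179.9, -0.2, 163.4]
time_s: 10.6
ee_pos: [458.5, 108.6, 105.3]
ee_rot: [-180.0, -0.1, 162.9]
[ 1.19199669e+01  1.50469829e+01  1.11915333e+02  1.78325949e-02
  5.31516114e+01 -6.10150121e+01]
[458.46489264 108.61946401 105.27442719] [-1.79957256e+02 -1.06563648e-01  1.62924231e+02] 346.53525910375976
```

```bash
python3 -m jog '{"jaw":[91,91,91,80,70,60,50,40,30,30],"slide":[[0,0,0.85],[0,0,0.85],[0,0,0.83],[0,0,0],[0,0,0],[0,0,0],[0,0,0],[0,0,0],[0,0,0],[0,0,0]],"spin":[0,0,0,0,0,0,0,0,0,0]}' 50
python3 -m jog '{"jaw":[8,8,8,8,8,8,8],"slide":[[0,0,0],[0,0,0],[0,0,0],[0,0,0],[0,0,0],[0,0,0],[0,0,0]],"spin":[0,0,0,0,0,0,0]}' 50
```

```text
time_s: 11.65
ee_pos: [459.3, 108.6, 30.3]
ee_rot: [180.0, 0.0, 163.1]
force: [0.2, -0.0, -0.4]
gripper_width: 37.9
gripper_force: 0.0
time_s: 12.35
ee_pos: [459.2, 108.6, 30.0]
ee_rot: [180.0, 0.0, 163.1]
force: [-0.0, 0.9, -0.2]
gripper_width: 13.9
gripper_force: 50.0
```

```bash
python3 -m jog '{"jaw":[8,8,8,8,8,8],"slide":[[0,0,-0.3],[0,0,-0.9],[0,0,-0.9],[0,0,-0.9],[0,0,-0.9],[0,0,-0.6]],"spin":[0,0,0,0,0,0]}' 50
python3 -m jog '{"jaw":[8,8,8,8,8,8,8,8,8,8],"slide":[[-0.4,-0.4,0],[-0.6,-0.6,0],[-0.6,-0.6,0],[-0.6,-0.6,0],[-0.6,-0.6,0],[-0.6,-0.6,0],[-0.6,-0.6,0],[-0.5,-0.5,0],[-0.23,-0.23,0],[0,0,0]],"spin":[0,0,0,0,0,0,0,0,0,-0.46]}' 50
python3 -m jog '{"jaw":[8,8],"slide":[[0,0,0],[0,0,0]],"spin":[0,0]}' 50
python3 snap.py w5
python3 - <<'E'
from h import *
im=env.grab_frame('scene');cv2.imwrite('pics/s5.png',im[:,:,::-1])
a=cv2.resize(cv2.imread('pics/w5.png'),(400,300));b=cv2.resize(cv2.imread('pics/s5.png')[150:330,220:460],(400,300))
cv2.imwrite('pics/v5.png',np.hstack([a,b]))
E
```

```text
time_s: 12.95
ee_pos: [459.5, 108.5, 167.4]
ee_rot: [179.9, 0.1, 163.1]
force: [0.9, -0.7, -2.0]
gripper_width: 14.2
gripper_force: 50.0
time_s: 13.95
ee_pos: [553.8, -69.5, 165.0]
ee_rot: [-180.0, -0.0, 166.8]
force: [0.5, -0.6, -1.5]
gripper_width: 13.5
gripper_force: 50.0
time_s: 14.15
ee_pos: [553.1, -68.1, 165.1]
ee_rot: [180.0, -0.0, 166.7]
force: [-0.3, 0.5, -1.9]
gripper_width: 13.6
gripper_force: 50.0
[553.1234375  -68.0757691  165.08951479] [ 1.79989044e+02 -3.57144140e-02  1.66711307e+02] 346.53525910375976
```

View pics/v5.png

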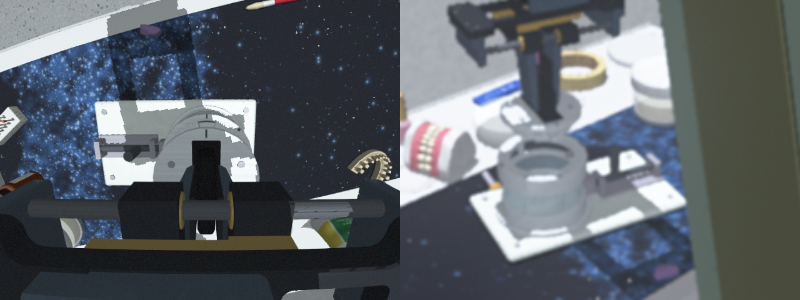

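```bash
python3 -m jog '{"jaw":[8,8,8,8,8],"slide":[[-0.03,-0.013,0.5],[0,0,0.5],[0,0,0.2],[0,0,0],[0,0,0]],"spin":[0,0,0,0,0]}' 50
python3 -m jog '{"jaw":[8,8,8,8],"slide":[[0,0,0.1],[0,0,0.1],[0,0,0.1],[0,0,0]],"spin":[0,0,0,0]}' 50
```

```text
time_s: 14.75
ee_pos: [554.7, -69.0, 129.6]
ee_rot: [180.0, 0.1, 166.8]
force: [0.8, 0.2, -2.0]
gripper_width: 13.9
gripper_force: 50.0
time_s: 15.15
ee_pos: [554.5, -68.8, 119.7]
ee_rot: [180.0, -0.0, 166.7]
force: [0.1, 0.9, -2.6]
gripper_width: 13.6
gripper_force: 50.0
```

```bash
python3 -m jog '{"jaw":[8,8,8,8],"slide":[[0,0,0.1],[0,0,0.1],[0,0,0.1],[0,0,0]],"spin":[0,0,0,0]}' 50
python3 -m jog '{"jaw":[8,8,8,8],"slide":[[0,0,0.05],[0,0,0.05],[0,0,0],[0,0,0]],"spin":[0,0,0,0]}' 50
```

```text
time_s: 15.55
ee_pos: [553.8, -69.3, 110.3]
ee_rot: [-180.0, -0.1, 166.8]
force: [0.1, 0.5, -3.2]
gripper_width: 13.6
gripper_force: 50.0
time_s: 15.95
ee_pos: [554.4, -69.3, 108.0]
ee_rot: [-180.0, 0.0, 166.8]
force: [0.4, -0.2, -1.0]
gripper_width: 14.0
gripper_force: 50.0
```

```bash
python3 -m jog '{"jaw":[8,8,8],"slide":[[0,0,0.02],[0,0,0],[0,0,0]],"spin":[0,0,0]}' 55
python3 -m jog '{"jaw":[8,8,8,8,8,8,8,8,8,8],"slide":[[0,0,0],[0,0,0],[0,0,0],[0,0,0],[0,0,0],[0,0,0],[0,0,0],[0,0,0],[0,0,0],[0,0,0]],"spin":[0.4,0.4,0.5,0.5,0.5,0.5,0.5,0,0,0]}' 55
python3 -c "
from workcell import env;print(env.state()['torque'])"
```

```text
time_s: 16.25
ee_pos: [554.4, -69.3, 108.0]
ee_rot: [-180.0, 0.0, 166.8]
force: [-2.4, -0.6, 4.7]
gripper_width: 13.8
gripper_force: 55.0
time_s: 17.25
ee_pos: [556.2, -68.8, 108.2]
ee_rot: [179.8, 0.2, 140.4]
force: [5.2, 2.2, 3.2]
gripper_width: 13.4
gripper_force: 55.0
[ 0.41319212 -0.78261907  0.23963412]
```

```bash
python3 -m jog '{"jaw":[8,8,8,8,8,8,8,8,8],"slide":[[0,0,0],[0,0,0],[0,0,0],[0,0,0],[0,0,0],[0,0,0],[0,0,0],[0,0,0],[0,0,0]],"spin":[0.4,0.4,0.4,0.4,0.4,0.3,0,0,0]}' 60
python3 snap.py w6
python3 - <<'E'
from h import *
print(env.state()['torque'])
a=cv2.imread('pics/w6.png')[100:340,200:520];cv2.imwrite('pics/v6.png',cv2.resize(a,(800,600),interpolation=2))
E
```

```text
time_s: 18.15
ee_pos: [555.7, -69.2, 108.1]
ee_rot: [179.9, 0.1, 122.0]
force: [4.8, 0.4, 3.8]
gripper_width: 13.7
gripper_force: 60.0
[555.69409121 -69.24574086 108.10983955] [1.79855618e+02 1.12171765e-01 1.22033563e+02] 346.53525910375976
[ 0.10687002 -0.76679273  0.29056076]
```

View pics/v6.png

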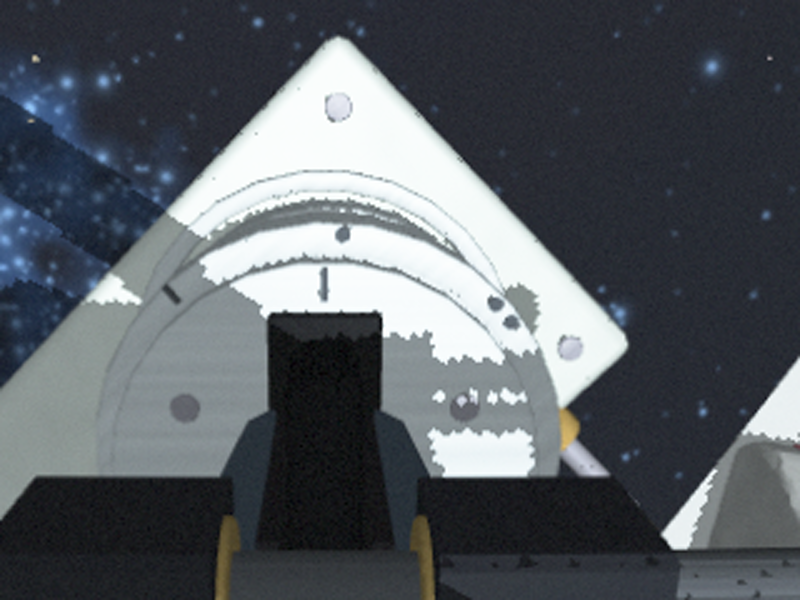

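Lid line mark at crop (324,284), purge dot at (343,234), slot line (172,294), lock dots at (503,312): the lid is a few degrees short of the dot.

Run:
```python
from h import *
import pickle
np.set_printoptions(precision=2,suppress=True)
m,s=pickle.load(open('pics/w6.pkl','rb'))
f=lambda P:np.array(P)/2.5+(200,100)
mk=plane(m,f([(172,294),(343,234),(503.5,312)]),94)[:,:2]
l=plane(m,f([(324,268),(323.5,300)]),102)[:,:2]
from scipy.optimize import least_squares
a=lambda t:np.array([[np.cos(np.radians(t-k)),np.sin(np.radians(t-k))] for k in(0,45,90)])
r=least_squares(lambda p:(p[:2]+p[3]*a(p[2])-mk).ravel(),[553,-68,167,51]);print('canister',r.x,np.abs(r.fun).max())
r2=least_squares(lambda p:(p[:2]+51*a(p[2])-mk).ravel(),[553,-68,167]);print(r2.x,np.abs(r2.fun).max())
d=l[0]-l[1];print('lid line',l,np.degrees(np.arctan2(d[1],d[0])))
for c in([553.7,-68.5],r.x[:2],r2.x[:2]):
  g=lambda p:np.degrees(np.arctan2(*(p-c)[::-1]));print('slot,dot,lock',[g(p) for p in mk],'lid',g(l.mean(0)))
```

```text
canister [555.91 -68.1  163.9   51.25] 0.04227873973434271
[555.81 -67.92 163.9 ] 0.15566911308167164
lid line [[530.91 -30.43]
 [534.39 -36.18]] 121.22368399758629
slot,dot,lock [np.float64(162.77236978722289), np.float64(116.43351612242557), np.float64(71.7260817591567)] lid 120.88240927398715
slot,dot,lock [np.float64(163.931745365576), np.float64(118.84232591360922), np.float64(73.92837973064134)] lid 123.7580620743056
slot,dot,lock [np.float64(164.08920324996586), np.float64(118.84209846919308), np.float64(73.77101535400072)] lid 123.78118923062745
```

```bash
python3 -m jog '{"jaw":[8,8,8,8,8,8,8],"slide":[[0,0,0],[0,0,0],[0,0,0],[0,0,0],[0,0,0],[0,0,0],[0,0,0]],"spin":[0.2,0.19,0,0,0,0,0]}' 60
python3 snap.py w7
python3 - <<'E'
from h import *
print(env.state()['torque'])
a=cv2.imread('pics/w7.png')[100:340,200:520];cv2.imwrite('pics/v7.png',cv2.resize(a,(800,600),interpolation=2))
E
```

```text
time_s: 18.9
ee_pos: [555.6, -69.4, 108.1]
ee_rot: [179.9, 0.1, 118.9]
force: [5.3, 0.1, 4.7]
gripper_width: 13.9
gripper_force: 60.0
[555.57622952 -69.35434111 108.08390221] [1.79867514e+02 1.02326460e-01 1.18905824e+02] 346.53525910375976
[ 0.09447057 -0.75201268  0.23143635]
```

View pics/v7.png

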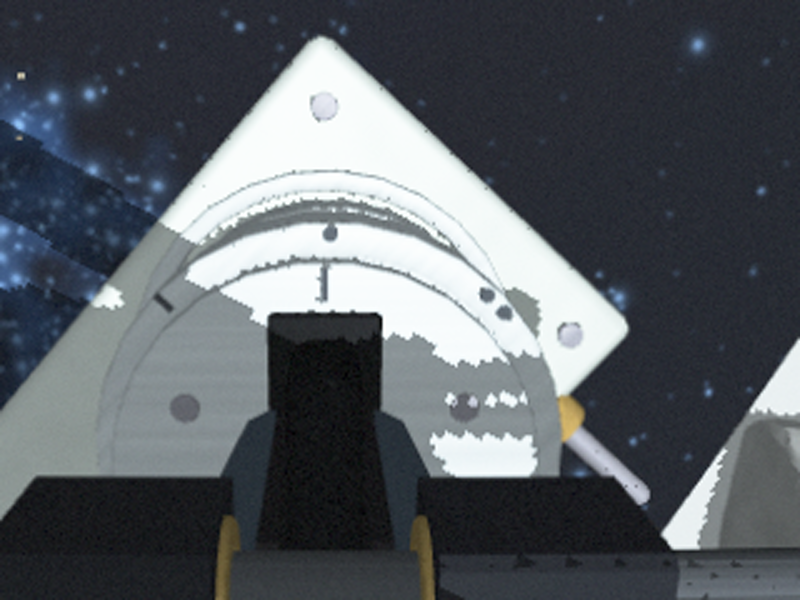

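The purge dot (330,233) and the lid line (324,284) are about 1° apart. I'll nudge slightly and hand in while still holding.

```bash
python3 -m jog '{"jaw":[8,8,8,8,8],"slide":[[0,0,0],[0,0,0],[0,0,0],[0,0,0],[0,0,0]],"spin":[0.08,0,0,0,0]}' 60 && python3 -c "
from workcell import env
print(env.state()['qvel'].round(2));print(env.job_done())"
```

```text
time_s: 19.45
ee_pos: [555.5, -69.4, 108.1]
ee_rot: [179.9, 0.1, 118.3]
force: [5.0, -0.1, 5.1]
gripper_width: 13.8
gripper_force: 60.0
[ 0.02  0.04  0.09 -0.18 -0.08  0.05]
the job is handed in; nothing more can be done
None
```

I handed the job in at 19.45 s: the bolt is fully home, the lid is seated and turned to within about 1–2 degrees of the 45-degree purge mark by the pictures, the gripper is still holding it, and I saw no contact with the other things.

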